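# Unlock the lid stay and shut the wash box

## Task

The wooden wash box stands open, its lid propped by the folding steel stay on its end. Lift the stay's knee by its grey grip until it is well past centre and unlocked, let go, then lower the lid gently until the box is fully shut. Leave the glass tumbler in front of the box standing where it is.

Things in the scene. Friction and masses are not known exactly. Their poses are not given: they have to be found in the camera images.
- wash_box: Fixed wooden box 240 (x) x 220 (y) x 100 mm high; origin: centre of its underside, mm below; z up, -y its front, +x the end with the stay. The lid hinges about a line along x at y 110, z 100. The stay: two flat bars in the plane x 130, 109 mm between pivots; the lower pivots on the box at y -40, z 50, the upper on the lid 120 mm from its hinge; they join at the knee, where the grip is.
- lid (a joint): Lid angle, rad: 0 propped (board leaning 80 deg above level), 1.396 shut. Board 240 x 220 x 12 mm, inner face through the hinge line, free edge 220 mm from it (317 mm up when open). It shuts forward and down, to -y; shut, its top is at z 112. The locked stay blocks it. Unlocked, it stays where left (0.5 N m friction): push it all the way, e.g. shut fingers on its outer face near the edge.
- stay_knob (a point): Centre of the knee's grip: grey round bar, 18 mm thick, 42 long, level, along box x; 43 mm out from the stay's bar. Locked: box x 175, y 35, z 128. It moves on a 109 mm circle about the lower pivot: lift it up and frontwards at 45 deg. Straight after 10 mm; after 35 mm (grip 15 mm or more higher) well unlocked, and it stays there. Lowering the lid folds it on to the front. A few N move it.
- tumbler: Plain glass tumbler, 66 mm wide at the rim, 95 mm high, upright on the counter about 0.24 m in front (-y) of the box's centre. Origin: centre of its underside. Not to be moved.

How it is judged:
By the outcome, as a careful person would: the job done as asked, in the order asked, and still so for the second after the job is handed in, with the robot touching nothing.
It also fails if it takes over 48 s, if anything falls off the work surface, if the arm or the gripper's body presses on something with over 40 N, if the wrist force passes 120 N, or if a joint passes its speed limit or range.

## Robot

A 7-joint arm with a two-finger parallel gripper is mounted at the origin on the work surface. World frame = base frame: x ahead of the robot, y to its left, z up, the work surface at z = 0. Lengths are in mm, angles in rad, forces in N, time in s.
With the tool pointing down it reaches from about 400 to 875 mm from the base axis. Payload 4.4 kg.
Tool frame: the origin (TCP) lies midway between the tips of the shut fingers; the grasp point (between the pads) lies 19 mm behind it; z points along the fingers, y is the line along which they close (so a half turn about z gives the same grasp; the last joint's range is limited). The gripper opens to 85 mm and grips with 20 to 120 N. Pads are 22 mm wide; open, the fingers measure 114 mm over their backs; the gripper's body (76 mm by 85 mm) begins 54 mm behind the grasp point. The pads swing forward as they close: fully open they stand 13 mm farther back than shut.
Start: joints at [-1.359, 0.628, 0.038, 1.517, -0.027, 0.996, -0.02], TCP at [178.232, 625.101, 231.313] pointing down, gripper open.
Joint ranges: [-3.06, 3.06], [-0.37, 2.12], [-1.25, 1.32], [0.18, 2.47], [-1.1, 4.24], [0.23, 1.98], [-2.94, 2.94]. Speed limits (rad/s): [2.57, 2.57, 3.14, 3.14, 3.14, 3.14, 3.14].

## Interface

Orientations are given as [roll, pitch, yaw] about the fixed x, y, z axes, in that order (R = Rz(yaw) Ry(pitch) Rx(roll)).
In Python, from cell import read_state, get_image, finish_job gives the robot as it stands.
- The arm moves only by the tool send_rows, never from a script. Its argument "series" is a list of rows, each an object of numbers: "ax", "ay", "az": the turn, a rotation vector about the tool's x, y, z in rad; "dx", "dy", "dz": the shift along the tool's x, y, z in cm; "hand": the closure, from 0 (fully open) to 1 (shut). In form: [{"ax": .., "ay": .., "az": .., "dx": .., "dy": .., "dz": .., "hand": ..}, ...]. A call has 1 to 10 rows; each row is the pose to reach, as a shift and turn from the pose commanded when the call began, along the tool's axes at that moment; what a row does not reach only later rows make up. A row lasts 1/10 s, in which the tool goes at most 50 mm and 8.59 degrees, less where a joint would pass 70% of its speed; a pose out of reach is approached as far as the arm can. A call with a gripper value outside its range is refused whole. The fingers move at their own pace and stop on an object; the grip force is fixed at half the most. Time passes only in rows, so rows that repeat a pose let the fingers close. It gives the time, the measured TCP pose, the force, the opening and the grip force at its end, in the units of the state.
- read_state(): the state, without advancing time (a new reading comes with each control period).
- get_image(name): name is "scene" or "top"; returns a dict with "pixels" (384x512x3 uint8, red, green, blue), "mtx" (3x3 intrinsics, pixels), "R" (3x3) and "t" (3): a world point X has camera coordinates R X + t. Camera axes: x right, y down, z forward; pixel columns grow to the right and rows downward; lengths in mm; the calibration is good to about 2 mm. A picture is of the moment at which its call begins. There is no depth.
- finish_job(): hands the job in; it is judged then, once.
The state is a dict: "clock": time; "qpos": joint angles; "qd": joint speeds; "tau": joint torques, N m; "eef_pos": TCP position; "tool_rot": TCP orientation; "force": force on the tool from outside, world axes, zero at the start; "torque": the same for the moment, N m; "width": finger opening in mm; "gripper_force": force on a finger pad.
Only numpy, scipy, OpenCV 4.12 (cv2) and the standard library are available. Lean on these libraries where they do the work, as an engineer would, in place of code of your own. Each camera call takes 0.05 s, during which the arm holds its last target. There are 200 camera calls.

## Working session

There is one attempt and no reset: what is moved stays moved. The work goes in short steps, Python scripts to look and compute and a tool call to move; the robot and the scene stay as the last step left them, time stands still between calls to the robot, and variables do not carry over. Pictures are saved under pics/ and viewed, at most 10 in all, crops included, and the job is handed in when it is done.

Besides the shell and the picture viewer there is one more tool, called after "Emit:" as name(argument=value, ...), one argument or row to a line, values as JSON. send_rows: Moves the arm, as the interface text tells. Its arguments: {"type":"object","properties":{"series":{"type":"array","items":{"type":"object","properties":{"ax":{"type":"number"},"ay":{"type":"number"},"az":{"type":"number"},"dx":{"type":"number"},"dy":{"type":"number"},"dz":{"type":"number"},"hand":{"type":"number"}}}}},"required":["series"]}

```bash
mkdir -p pics; ls
python3 - <<'E'
from cell import *
import cv2
s=read_state(); print({k:s[k] for k in('clock','eef_pos','tool_rot','force','width')})
for n in("scene","top"):
    d=get_image(n); cv2.imwrite(f"pics/{n}0.png",d["pixels"][:,:,::-1]); print(n,d["mtx"],d["R"],d["t"])
E
```

```text
pics
{'clock': 0.0, 'eef_pos': array([178.05843301, 624.45999739, 230.36659532]), 'tool_rot': array([-3.13964658e+00,  2.83212828e-05,  2.86378899e+00]), 'force': array([-1.11566574, -0.24276369, -0.52137833]), 'width': 85.47839791949326}
scene [[370.86249498   0.         255.62409933]
 [  0.         370.86249498 189.99965977]
 [  0.           0.           1.        ]] [[ 0.85800474  0.51363133 -0.00327308]
 [ 0.26823503 -0.45349421 -0.84993704]
 [-0.43803862  0.72837206 -0.5268741 ]] [-430.48156779  -45.4046143  1015.96207476]
top [[488.14911706   0.         257.10818509]
 [  0.         488.14911706 192.12057692]
 [  0.           0.           1.        ]] [[ 1.52657826e-02 -9.99882383e-01  1.47538806e-03]
 [-9.98645660e-01 -1.53202666e-02 -4.97205782e-02]
 [ 4.97373335e-02 -7.14366345e-04 -9.98762077e-01]] [-28.44684215 514.94482536 992.31836591]
```

View pics/scene0.png

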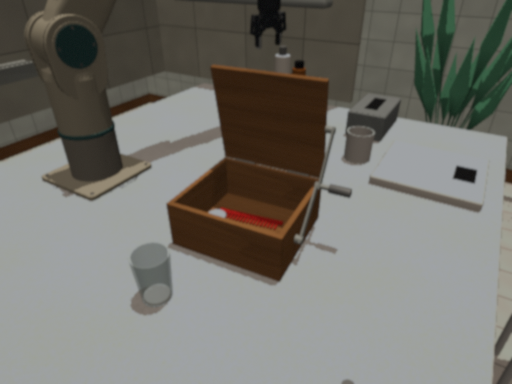

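View pics/top0.png

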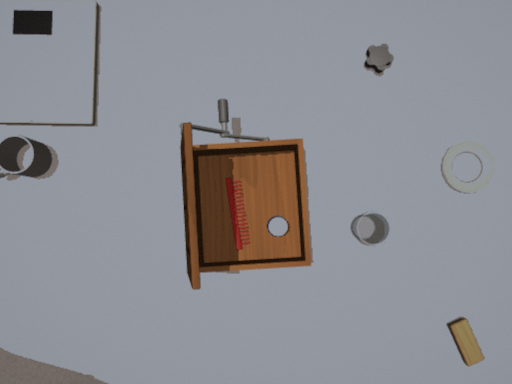

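The scene view shows the box open, with the grip at about (340,190) and the tumbler at (155,275). In the top view the front rim corners are near (302,140) and (310,265), the grip near (223,111), and the tumbler near (370,229).

```bash
cat > h.py <<'E'
import numpy as np, cv2
from cell import *
def cast(d,uv,z):
    c=-d["R"].T@d["t"]; r=d["R"].T@np.linalg.inv(d["mtx"])@[*uv,1]
    return c+r*(z-c[2])/r[2]
def tri(a,ua,b,ub):
    P=[d["mtx"]@np.c_[d["R"],d["t"]] for d in(a,b)]
    X=cv2.triangulatePoints(*P,np.float64(ua).reshape(2,1),np.float64(ub).reshape(2,1)); return (X[:3]/X[3]).ravel()
def proj(d,X):
    p=d["mtx"]@(d["R"]@X+d["t"]); return p[:2]/p[2]
E
python3 - <<'E'
from h import *
T=get_image("top");S=get_image("scene")
hsv=cv2.cvtColor(T["pixels"],cv2.COLOR_RGB2HSV)
m=((hsv[:,:,1]>110)&(hsv[:,:,0]<25)).astype(np.uint8); m[:,:180]=0;m[:,330:]=0
c=max(cv2.findContours(m,0,2)[0],key=cv2.contourArea)
print(cv2.approxPolyDP(c,4,True)[:,0].tolist())
ct=c[:,0]
a=S["pixels"][165:215,300:365];b=T["pixels"][90:155,175:285]
a=cv2.resize(a,None,fx=7,fy=7,interpolation=2);b=cv2.resize(b,None,fx=7,fy=7,interpolation=2)
o=np.zeros((350+0,800,3),np.uint8);o=np.zeros((600,800,3),np.uint8);o[:350//1*1,:455]=a[:350];
b=cv2.resize(b,(440,260)); o[340:600,:440]=b
o[:350,:455]=a
c2=cv2.resize(T["pixels"][125:285,290:325],None,fx=3.6,fy=3.6);o[:576,500:626]=c2
cv2.imwrite("pics/c1.png",o[:,:,::-1])
for uv in((302,140),(310,265)): print(cast(T,uv,100))
print("knob",tri(T,(223,111),S,(340,190)))
E
```

```text
[[184, 123], [181, 154], [192, 287], [199, 287], [199, 271], [310, 264], [301, 139], [193, 146], [190, 123]]
[ 610.93130153 -103.85835008  100.        ]
[ 376.2942923  -121.30410775  100.        ]
knob [657.87999992  44.52789148 130.30015686]
```

View pics/c1.png

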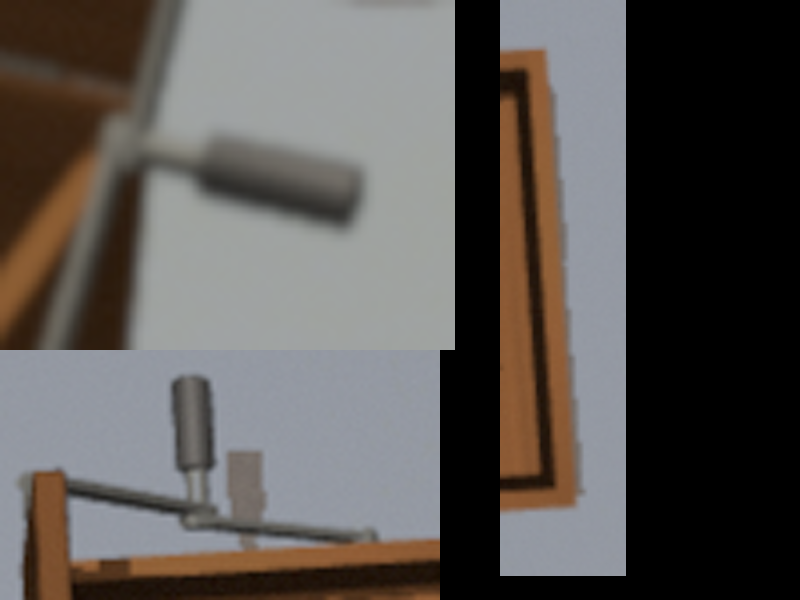

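The knob triangulates to (658, 44.5, 130). The pose found from the rim corners predicts (657, 44) and z 128, so the two agree. Box yaw is about 0.074 and its centre is about (485.5, -4). I'll approach the grip tilted from the front and above, so the forearm stays clear of the lid.

```bash
cat >> h.py <<'E'
from scipy.spatial.transform import Rotation as Ro
T=get_image("top") if 0 else None
YAW=0.074; C=np.array([485.5,-3.8,0]); RB=Ro.from_euler("z",YAW)
def W(b): return RB.apply(b)+C
def B(w): return RB.inv().apply(np.array(w)-C)
def tilt(deg):  # tool x=-box x, tool z=(0,sin,-cos) in box frame
    f=np.deg2rad(deg); return RB*Ro.from_matrix(np.c_[[-1,0,0],[0,np.cos(f),np.sin(f)],[0,np.sin(f),-np.cos(f)]])
def go(*wps):  # (box xyz, tilt deg) -> tool deltas from present pose
    s=read_state(); R0=Ro.from_euler("xyz",s["tool_rot"]); p=np.array(s["eef_pos"])
    print("now box",B(p).round(1),"z axis",RB.inv().apply(R0.apply([0,0,1])).round(2),"F",s["force"].round(1),"w",round(float(s["width"])),"t",s["clock"])
    for b,t in wps:
        d=R0.inv().apply(W(b)-p)/10; r=(R0.inv()*tilt(t)).as_rotvec()
        print(b,t,"d cm",d.round(2),"a",r.round(3))
E
python3 - <<'E'
from h import *
go(((30,350,450),0),((185,50,450),20),((185,-60,400),35))
T=get_image("top"); a,b=cast(T,(303,138.9),100),cast(T,(311.4,265.5),100)
print(a,b,np.linalg.norm(a-b),np.arctan2(*(a-b)[[1,0]]),B(a),B(b)); print("tumbler rim",cast(T,(371,229),95),B(cast(T,(371,229),95)))
E
```

```text
now box [-260.1  649.6  230.7] z axis [-0. -0. -1.] F [ 0.2  0.8 -0.2] w 85 t 0.2
(30, 350, 450) 0 d cm [-37.55 -18.15 -21.9 ] a [-0.001 -0.    -0.352]
(185, 50, 450) 20 d cm [-62.44 -40.97 -21.88] a [-0.347  0.061 -0.348]
(185, -60, 400) 35 d cm [-66.23 -51.29 -16.87] a [-0.606  0.107 -0.341]
[ 613.05413646 -105.72683059  100.        ] [ 375.40625907 -123.92669669  100.        ] 238.34376172361647 0.07643413530948016 [ 119.66934909 -111.07827604  100.        ] [-118.67370653 -111.65843644  100.        ]
tumbler rim [ 444.95598069 -236.12864553   95.        ] [ -57.60969364 -228.69529998   95.        ]
```

Emit:
send_rows(
  series=[
    {"ax":0,"ay":0,"az":-0.1,"dx":-4,"dy":-2,"dz":-4,"hand":0},
    {"ax":0,"ay":0,"az":-0.2,"dx":-8,"dy":-4,"dz":-8,"hand":0},
    {"ax":0,"ay":0,"az":-0.3,"dx":-12,"dy":-6,"dz":-12,"hand":0},
    {"ax":0,"ay":0,"az":-0.35,"dx":-16,"dy":-8,"dz":-16,"hand":0},
    {"ax":0,"ay":0,"az":-0.35,"dx":-20,"dy":-10,"dz":-20,"hand":0},
    {"ax":0,"ay":0,"az":-0.35,"dx":-24,"dy":-12,"dz":-22,"hand":0},
    {"ax":0,"ay":0,"az":-0.35,"dx":-28,"dy":-14,"dz":-22,"hand":0},
    {"ax":0,"ay":0,"az":-0.35,"dx":-32,"dy":-16,"dz":-22,"hand":0},
    {"ax":0,"ay":0,"az":-0.35,"dx":-36,"dy":-18,"dz":-22,"hand":0},
    {"ax":0,"ay":0,"az":-0.35,"dx":-37.5,"dy":-18,"dz":-22,"hand":0},
  ],
)

```text
clock: 1.25
eef_pos: [491.5, 346.1, 452.3]
tool_rot: [-3.141, 0.002, -3.072]
force: [-0.2, 1.4, -0.3]
width: 85.5
gripper_force: 0.0
```

Run:
```python
from h import *
go(((185,50,450),20),((185,-60,400),35)); print(read_state()["qpos"].round(2))
```

```text
now box [ 31.8 348.5 452.3] z axis [ 0. -0. -1.] F [-0.2  1.4 -0.3] w 85 t 1.25
(185, 50, 450) 20 d cm [-15.45 -29.78   0.27] a [-0.35   0.002 -0.004]
(185, -60, 400) 35 d cm [-15.49 -40.78   5.27] a [-0.611  0.003 -0.004]
[-0.68  0.41  0.04  1.29 -0.01  1.44  0.99]
```

Emit:
send_rows(
  series=[
    {"ax":0,"dx":-3,"dy":-4,"dz":0,"hand":0},
    {"ax":0,"dx":-5,"dy":-8,"dz":0,"hand":0},
    {"ax":-0.05,"dx":-7,"dy":-12,"dz":0,"hand":0},
    {"ax":-0.1,"dx":-9,"dy":-16,"dz":0,"hand":0},
    {"ax":-0.2,"dx":-11,"dy":-20,"dz":0,"hand":0},
    {"ax":-0.3,"dx":-13,"dy":-24,"dz":0,"hand":0},
    {"ax":-0.4,"dx":-15,"dy":-28,"dz":0,"hand":0},
    {"ax":-0.5,"dx":-15.5,"dy":-32,"dz":1,"hand":0},
    {"ax":-0.6,"dx":-15.5,"dy":-36,"dz":3,"hand":0},
    {"ax":-0.61,"dx":-15.5,"dy":-40,"dz":5,"hand":0},
  ],
)

```text
invalid input at $.series[0]: expected keys ax, ay, az, dx, dy, dz, hand
```

Run:
```python
from h import *
K=np.array([185,35,128]);z=np.array([0,np.sin(np.deg2rad(35)),-np.cos(np.deg2rad(35))])
go((tuple(K-80*z),35),(tuple(K+17*z),35)); print(read_state()["qpos"].round(2))
```

```text
now box [ 31.8 348.5 452.3] z axis [ 0. -0. -1.] F [-0.2  1.4 -0.3] w 85 t 1.25
(np.float64(185.0), np.float64(-10.886114908083684), np.float64(193.53216354311934)) 35 d cm [-15.43 -35.86  25.92] a [-0.611  0.003 -0.004]
(np.float64(185.0), np.float64(44.750799417967784), np.float64(114.07441524708715)) 35 d cm [-15.39 -30.29  33.86] a [-0.611  0.003 -0.004]
[-0.68  0.41  0.04  1.29 -0.01  1.44  0.99]
```

Emit:
send_rows(
  series=[
    {"ax":0,"ay":0,"az":0,"dx":-3,"dy":-4,"dz":0,"hand":0},
    {"ax":0,"ay":0,"az":0,"dx":-5,"dy":-8,"dz":0,"hand":0},
    {"ax":-0.05,"ay":0,"az":0,"dx":-7,"dy":-12,"dz":0,"hand":0},
    {"ax":-0.1,"ay":0,"az":0,"dx":-9,"dy":-16,"dz":0,"hand":0},
    {"ax":-0.2,"ay":0,"az":0,"dx":-11,"dy":-20,"dz":0,"hand":0},
    {"ax":-0.3,"ay":0,"az":0,"dx":-13,"dy":-24,"dz":0,"hand":0},
    {"ax":-0.4,"ay":0,"az":0,"dx":-15,"dy":-28,"dz":0,"hand":0},
    {"ax":-0.5,"ay":0,"az":0,"dx":-15.5,"dy":-32,"dz":1,"hand":0},
    {"ax":-0.6,"ay":0,"az":0,"dx":-15.5,"dy":-36,"dz":3,"hand":0},
    {"ax":-0.61,"ay":0,"az":0,"dx":-15.5,"dy":-40,"dz":5,"hand":0},
  ],
)

```text
clock: 2.25
eef_pos: [672.4, -44.6, 398.0]
tool_rot: [2.531, -0.004, -3.076]
force: [0.7, -1.5, -0.5]
width: 85.5
gripper_force: 0.0
```

Run:
```python
from h import *
K=np.array([185,35,128]);z=np.array([0,np.sin(np.deg2rad(35)),-np.cos(np.deg2rad(35))])
go((tuple(K-80*z),35),(tuple(K+17*z),35)); print(read_state()["qpos"].round(2))
```

```text
now box [183.4 -54.5 398. ] z axis [ 0.    0.57 -0.82] F [ 0.7 -1.5 -0.5] w 85 t 2.25
(np.float64(185.0), np.float64(-10.886114908083684), np.float64(193.53216354311934)) 35 d cm [-0.2  -8.16 19.25] a [ 0.     0.002 -0.009]
(np.float64(185.0), np.float64(44.750799417967784), np.float64(114.07441524708715)) 35 d cm [-0.19 -8.16 28.95] a [ 0.     0.002 -0.009]
[ 0.32  0.69 -0.03  1.1  -0.55  1.59  1.98]
```

Emit:
send_rows(
  series=[
    {"ax":0,"ay":0,"az":0,"dx":0,"dy":-2,"dz":3,"hand":0},
    {"ax":0,"ay":0,"az":-0.01,"dx":-0.2,"dy":-4,"dz":6,"hand":0},
    {"ax":0,"ay":0,"az":-0.01,"dx":-0.2,"dy":-6,"dz":9,"hand":0},
    {"ax":0,"ay":0,"az":-0.01,"dx":-0.2,"dy":-7,"dz":12,"hand":0},
    {"ax":0,"ay":0,"az":-0.01,"dx":-0.2,"dy":-8,"dz":15,"hand":0},
    {"ax":0,"ay":0,"az":-0.01,"dx":-0.2,"dy":-8.2,"dz":17,"hand":0},
    {"ax":0,"ay":0,"az":-0.01,"dx":-0.2,"dy":-8.2,"dz":19,"hand":0},
    {"ax":0,"ay":0,"az":-0.01,"dx":-0.2,"dy":-8.2,"dz":19.2,"hand":0},
  ],
)

```text
clock: 3.05
eef_pos: [670.1, 6.4, 194.7]
tool_rot: [2.529, 0.001, -3.059]
force: [-0.7, 1.1, -0.1]
width: 85.2
gripper_force: 0.0
```

Run:
```python
from h import *
K=np.array([185,35,128]);z=np.array([0,np.sin(np.deg2rad(35)),-np.cos(np.deg2rad(35))])
go((tuple(K+17*z),35))
cv2.imwrite("pics/s2.png",get_image("scene")["pixels"][60:310,150:450,::-1].repeat(2,0).repeat(2,1))
```

```text
now box [184.8  -3.5 194.7] z axis [-0.    0.57 -0.82] F [-0.7  1.1 -0.1] w 85 t 3.05
(np.float64(185.0), np.float64(44.750799417967784), np.float64(114.07441524708715)) 35 d cm [-0.05 -0.69  9.37] a [ 0.002 -0.004  0.008]
```

View pics/s2.png

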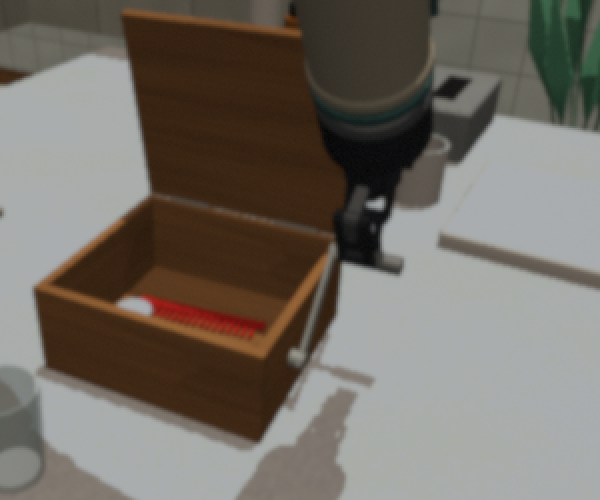

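The picture shows the gripper in front of the grip (crop about (385,262)), with the lid and stay untouched. I'll advance over the grip.

Emit:
send_rows(
  series=[
    {"ax":0,"ay":0,"az":0,"dx":0,"dy":-0.5,"dz":2,"hand":0},
    {"ax":0,"ay":0,"az":0,"dx":0,"dy":-0.5,"dz":4,"hand":0},
    {"ax":0,"ay":0,"az":0,"dx":0,"dy":-0.5,"dz":6,"hand":0},
    {"ax":0,"ay":0,"az":0,"dx":0,"dy":-0.5,"dz":8,"hand":0},
    {"ax":0,"ay":0,"az":0,"dx":0,"dy":-0.5,"dz":9.4,"hand":0},
    {"ax":0,"ay":0,"az":0,"dx":0,"dy":-0.5,"dz":9.4,"hand":0},
  ],
)

```text
clock: 3.7
eef_pos: [667.6, 54.9, 116.4]
tool_rot: [2.53, 0.004, -3.06]
force: [-0.3, 0.7, -0.3]
width: 85.6
gripper_force: 0.0
```

Run:
```python
from h import *
K=np.array([185,35,128]);z=np.array([0,np.sin(np.deg2rad(35)),-np.cos(np.deg2rad(35))])
go((tuple(K+17*z),35))
```

```text
now box [186.   45.  116.4] z axis [-0.    0.57 -0.82] F [-0.3  0.7 -0.3] w 86 t 3.7
(np.float64(185.0), np.float64(44.750799417967784), np.float64(114.07441524708715)) 35 d cm [ 0.1  -0.15  0.17] a [ 0.    -0.001  0.009]
```

Emit:
send_rows(
  series=[
    {"ax":0,"ay":0,"az":0,"dx":0.1,"dy":-0.1,"dz":0.2,"hand":0.4},
    {"ax":0,"ay":0,"az":0,"dx":0.1,"dy":-0.1,"dz":0.2,"hand":0.7},
    {"ax":0,"ay":0,"az":0,"dx":0.1,"dy":-0.1,"dz":0.2,"hand":1},
    {"ax":0,"ay":0,"az":0,"dx":0.1,"dy":-0.1,"dz":0.2,"hand":1},
    {"ax":0,"ay":0,"az":0,"dx":0.1,"dy":-0.1,"dz":0.2,"hand":1},
    {"ax":0,"ay":0,"az":0,"dx":0.1,"dy":-0.1,"dz":0.2,"hand":1},
    {"ax":0,"ay":0,"az":0,"dx":0.1,"dy":-0.1,"dz":0.2,"hand":1},
  ],
)

```text
clock: 4.4
eef_pos: [667.6, 54.1, 115.8]
tool_rot: [2.531, 0.006, -3.062]
force: [-0.4, -0.5, 5.4]
width: 16.2
gripper_force: 58.6
```

Run:
```python
from h import *
p0=B(read_state()["eef_pos"]); k=np.array([75,78.]); a0=np.arctan2(78,75);r=108.5
for s in (10,20,30,40):
    a=a0+s/r; d=r*np.array([np.cos(a)-np.cos(a0),np.sin(a)-np.sin(a0)]); go((tuple((p0+[0,*d]).round(1)),35))
```

```text
now box [185.9  44.3 115.8] z axis [ 0.    0.57 -0.82] F [-0.4 -0.5  5.4] w 16 t 4.4
(np.float64(185.9), np.float64(36.8), np.float64(122.4)) 35 d cm [-0.   -0.23 -0.97] a [-0.     0.002  0.009]
now box [185.9  44.3 115.8] z axis [ 0.    0.57 -0.82] F [-0.4 -0.5  5.4] w 16 t 4.4
(np.float64(185.9), np.float64(28.7), np.float64(128.2)) 35 d cm [-0.   -0.56 -1.91] a [-0.     0.002  0.009]
now box [185.9  44.3 115.8] z axis [ 0.    0.57 -0.82] F [-0.4 -0.5  5.4] w 16 t 4.4
(np.float64(185.9), np.float64(20.1), np.float64(133.3)) 35 d cm [ 0.   -0.98 -2.82] a [-0.     0.002  0.009]
now box [185.9  44.3 115.8] z axis [ 0.    0.57 -0.82] F [-0.4 -0.5  5.4] w 16 t 4.4
(np.float64(185.9), np.float64(11.0), np.float64(137.6)) 35 d cm [ 0.   -1.48 -3.7 ] a [-0.     0.002  0.009]
```

Gripped: width 16 mm, pad force 59 N. Now I'll lift along the arc.

Emit:
send_rows(
  series=[
    {"ax":0,"ay":0,"az":0,"dx":0,"dy":-0.1,"dz":-0.5,"hand":1},
    {"ax":0,"ay":0,"az":0,"dx":0,"dy":-0.25,"dz":-1,"hand":1},
    {"ax":0,"ay":0,"az":0,"dx":0,"dy":-0.4,"dz":-1.5,"hand":1},
    {"ax":0,"ay":0,"az":0,"dx":0,"dy":-0.6,"dz":-1.95,"hand":1},
    {"ax":0,"ay":0,"az":0,"dx":0,"dy":-0.8,"dz":-2.4,"hand":1},
    {"ax":0,"ay":0,"az":0,"dx":0,"dy":-1,"dz":-2.85,"hand":1},
    {"ax":0,"ay":0,"az":0,"dx":0,"dy":-1.25,"dz":-3.3,"hand":1},
    {"ax":0,"ay":0,"az":0,"dx":0,"dy":-1.5,"dz":-3.7,"hand":1},
    {"ax":0,"ay":0,"az":0,"dx":0,"dy":-1.6,"dz":-3.9,"hand":1},
    {"ax":0,"ay":0,"az":0,"dx":0,"dy":-1.6,"dz":-3.9,"hand":1},
  ],
)

```text
clock: 5.4
eef_pos: [670.1, 21.0, 139.3]
tool_rot: [2.527, 0.006, -3.06]
force: [1.7, 5.5, 4.8]
width: 15.8
gripper_force: 58.9
```

Run:
```python
from h import *
go()
S=get_image("scene")["pixels"][60:260,200:430,::-1];T=get_image("top")["pixels"][60:260,150:340,::-1]
o=np.hstack([S,T]); cv2.imwrite("pics/s3.png",cv2.resize(o,None,fx=1.9,fy=1.9))
```

```text
now box [185.9  11.1 139.3] z axis [ 0.    0.58 -0.82] F [1.7 5.5 4.8] w 16 t 5.4
```

View pics/s3.png

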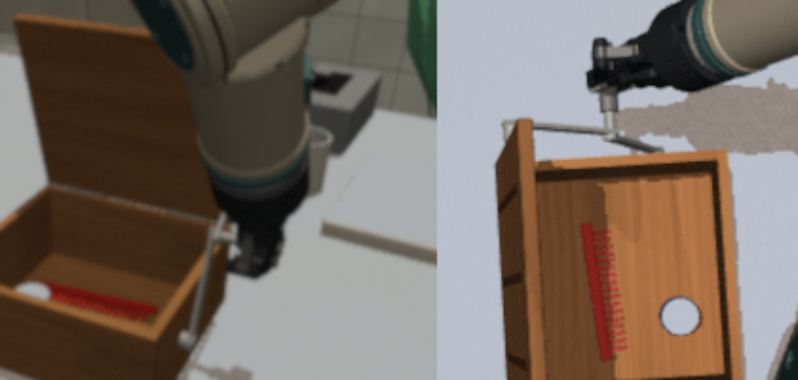

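The knee has been carried about 41 mm and the grip is 23 mm higher, with the bars folded past straight. I'll release and retract.

Emit:
send_rows(
  series=[
    {"ax":0,"ay":0,"az":0,"dx":0,"dy":0,"dz":0,"hand":0.5},
    {"ax":0,"ay":0,"az":0,"dx":0,"dy":0,"dz":0,"hand":0.2},
    {"ax":0,"ay":0,"az":0,"dx":0,"dy":0,"dz":0,"hand":0},
    {"ax":0,"ay":0,"az":0,"dx":0,"dy":0,"dz":0,"hand":0},
    {"ax":0,"ay":0,"az":0,"dx":0,"dy":0,"dz":0,"hand":0},
    {"ax":0,"ay":0,"az":0,"dx":0,"dy":0,"dz":-2,"hand":0},
    {"ax":0,"ay":0,"az":0,"dx":0,"dy":0,"dz":-4,"hand":0},
    {"ax":0,"ay":0,"az":0,"dx":0,"dy":0,"dz":-7,"hand":0},
    {"ax":0,"ay":0,"az":0,"dx":0,"dy":0,"dz":-10,"hand":0},
    {"ax":0,"ay":0,"az":0,"dx":0,"dy":0,"dz":-12,"hand":0},
  ],
)

```text
clock: 6.5
eef_pos: [675.5, -51.8, 237.6]
tool_rot: [2.534, 0.007, -3.063]
force: [0.2, 0.1, -0.3]
width: 85.4
gripper_force: 0.0
```

Run:
```python
from h import *
go(((185,-60,430),35),((185,60,450),10),((120,220,450),-20),((40,220,430),-40))
S=get_image("scene");T=get_image("top")
# expected knee/grip centre now (box)
g=W(np.array([175,0,151.5])); print("grip exp px",proj(S,g),proj(T,g))
o=np.hstack([S["pixels"][60:260,200:430,::-1],T["pixels"][60:260,150:340,::-1]]); cv2.imwrite("pics/s4.png",cv2.resize(o,None,fx=1.9,fy=1.9))
```

```text
now box [186.  -62.  237.6] z axis [ 0.    0.57 -0.82] F [ 0.2  0.1 -0.3] w 85 t 6.5
(185, -60, 430) 35 d cm [ -0.05  11.15 -15.68] a [-0.003  0.003  0.008]
(185, 60, 450) 10 d cm [ -0.12  22.14 -10.46] a [0.434 0.005 0.008]
(120, 220, 450) -20 d cm [ 6.29 35.33 -1.34] a [0.957 0.007 0.006]
(40, 220, 430) -40 d cm [14.31 34.25  0.27] a [1.306 0.008 0.005]
grip exp px [335.06214022 189.27719207] [241.86604073 107.28926995]
```

View pics/s4.png

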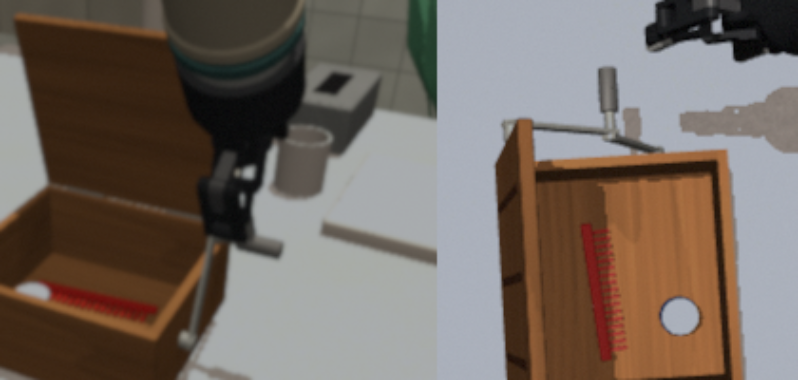

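The grip stayed lifted and forward (top view about (240,107), expected (242,107)) and the gripper is clear. Now up and over, to behind the lid.

Emit:
send_rows(
  series=[
    {"ax":0,"ay":0,"az":0,"dx":0,"dy":2.8,"dz":-4,"hand":0.5},
    {"ax":0,"ay":0,"az":0,"dx":0,"dy":5.6,"dz":-8,"hand":1},
    {"ax":0,"ay":0,"az":0,"dx":0,"dy":8.5,"dz":-12,"hand":1},
    {"ax":0,"ay":0,"az":0,"dx":0,"dy":11,"dz":-15.5,"hand":1},
    {"ax":0.1,"ay":0,"az":0,"dx":0,"dy":14,"dz":-15.5,"hand":1},
    {"ax":0.2,"ay":0,"az":0,"dx":0,"dy":17,"dz":-14,"hand":1},
    {"ax":0.3,"ay":0,"az":0,"dx":0,"dy":20,"dz":-12.5,"hand":1},
    {"ax":0.43,"ay":0,"az":0,"dx":0,"dy":23,"dz":-11,"hand":1},
    {"ax":0.55,"ay":0,"az":0,"dx":1,"dy":26,"dz":-8.5,"hand":1},
    {"ax":0.68,"ay":0,"az":0,"dx":2,"dy":29,"dz":-6,"hand":1},
  ],
)

```text
clock: 7.6
eef_pos: [636.8, 152.7, 450.9]
tool_rot: [-3.067, 0.007, -3.061]
force: [0.4, 1.0, -0.9]
width: 0.2
gripper_force: 0.0
```

Run:
```python
from h import *
go(((40,220,430),-40),((40,180,330),-40),((40,140,300),-40)); print(read_state()["qpos"].round(2))
```

```text
now box [162.4 144.9 450.9] z axis [ 0.01 -0.07 -1.  ] F [ 0.4  1.  -0.9] w 0 t 7.6
(40, 220, 430) -40 d cm [12.21  7.73  1.43] a [0.624 0.009 0.004]
(40, 180, 330) -40 d cm [12.3   4.48 11.7 ] a [0.624 0.009 0.004]
(40, 140, 300) -40 d cm [12.35  0.71 14.99] a [0.624 0.009 0.004]
[-0.39  0.52  0.14  1.12  0.    1.52  1.38]
```

Emit:
send_rows(
  series=[
    {"ax":0.1,"ay":0,"az":0,"dx":3,"dy":2,"dz":0.5,"hand":1},
    {"ax":0.2,"ay":0,"az":0,"dx":6,"dy":4,"dz":0.5,"hand":1},
    {"ax":0.3,"ay":0,"az":0,"dx":9,"dy":6,"dz":1,"hand":1},
    {"ax":0.4,"ay":0,"az":0,"dx":12,"dy":7.7,"dz":1.5,"hand":1},
    {"ax":0.5,"ay":0.01,"az":0,"dx":12.2,"dy":7.7,"dz":3,"hand":1},
    {"ax":0.62,"ay":0.01,"az":0,"dx":12.2,"dy":7,"dz":5,"hand":1},
    {"ax":0.62,"ay":0.01,"az":0,"dx":12.2,"dy":6,"dz":8,"hand":1},
    {"ax":0.62,"ay":0.01,"az":0,"dx":12.3,"dy":5,"dz":11,"hand":1},
    {"ax":0.62,"ay":0.01,"az":0,"dx":12.3,"dy":4.5,"dz":11.7,"hand":1},
    {"ax":0.62,"ay":0.01,"az":0,"dx":12.3,"dy":4.5,"dz":11.7,"hand":1},
  ],
)

```text
clock: 8.6
eef_pos: [511.9, 177.1, 329.8]
tool_rot: [-2.45, -0.006, -3.065]
force: [0.1, 0.3, 0.8]
width: 0.2
gripper_force: 0.0
```

```bash
cat >> h.py <<'E'
def P(th,s=195,c=8,x=40):
    t=np.deg2rad(th); return (x,round(110-s*np.cos(t)+(12+c)*np.sin(t),1),round(100+s*np.sin(t)+(12+c)*np.cos(t),1))
E
python3 - <<'E'
from h import *
go((P(80,c=30),-40),(P(80),-40),(P(75),-38),(P(70),-36),(P(65),-34),(P(60),-32)); print(read_state()["qpos"].round(2))
S=get_image("scene");T=get_image("top")
o=np.hstack([S["pixels"][30:230,170:400,::-1],T["pixels"][60:260,110:300,::-1]]); cv2.imwrite("pics/s5.png",cv2.resize(o,None,fx=1.9,fy=1.9))
E
```

```text
now box [ 39.7 178.4 329.8] z axis [-0.   -0.64 -0.77] F [0.1 0.3 0.8] w 0 t 8.6
(40, np.float64(117.5), np.float64(299.3)) -40 d cm [-0.03 -2.75  6.24] a [ 0.006 -0.003  0.006]
(40, np.float64(95.8), np.float64(295.5)) -40 d cm [-0.03 -4.17  7.91] a [ 0.006 -0.003  0.006]
(40, np.float64(78.8), np.float64(293.5)) -38 d cm [-0.02 -5.36  9.15] a [-0.029 -0.003  0.006]
(40, np.float64(62.1), np.float64(290.1)) -36 d cm [-0.02 -6.43 10.48] a [-0.064 -0.003  0.006]
(40, np.float64(45.7), np.float64(285.2)) -34 d cm [-0.02 -7.38 11.9 ] a [-0.099 -0.003  0.006]
(40, np.float64(29.8), np.float64(278.9)) -32 d cm [-0.02 -8.2  13.4 ] a [-0.134 -0.004  0.006]
[-0.86  0.6   0.23  1.54  0.44  1.44  0.85]
```

View pics/s5.png

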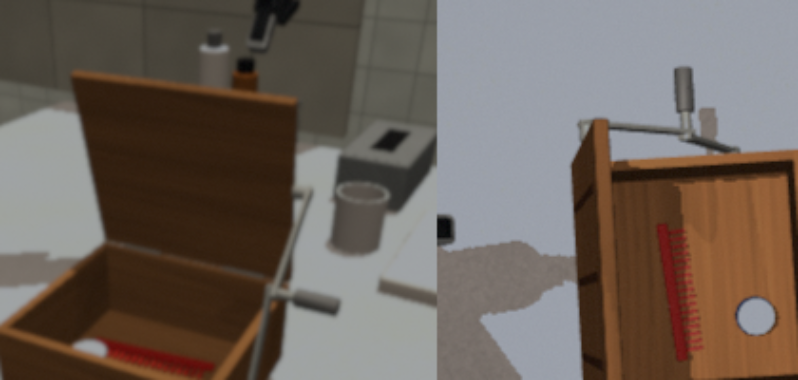

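The stay remains unlocked with the knee to the front (grip at crop (683,90)), and the shut fingers are behind the lid. I'll approach it and start pushing.

Emit:
send_rows(
  series=[
    {"ax":0,"ay":0,"az":0,"dx":0,"dy":-1.4,"dz":3,"hand":1},
    {"ax":0,"ay":0,"az":0,"dx":0,"dy":-2.75,"dz":6.2,"hand":1},
    {"ax":0,"ay":0,"az":0,"dx":0,"dy":-3.3,"dz":6.9,"hand":1},
    {"ax":0,"ay":0,"az":0,"dx":0,"dy":-3.8,"dz":7.4,"hand":1},
    {"ax":0,"ay":0,"az":0,"dx":0,"dy":-4.2,"dz":7.9,"hand":1},
    {"ax":-0.01,"ay":0,"az":0,"dx":0,"dy":-4.6,"dz":8.3,"hand":1},
    {"ax":-0.02,"ay":0,"az":0,"dx":0,"dy":-5,"dz":8.75,"hand":1},
    {"ax":-0.03,"ay":0,"az":0,"dx":0,"dy":-5.35,"dz":9.15,"hand":1},
    {"ax":-0.045,"ay":0,"az":0,"dx":0,"dy":-5.9,"dz":9.8,"hand":1},
    {"ax":-0.06,"ay":0,"az":0,"dx":0,"dy":-6.4,"dz":10.5,"hand":1},
  ],
)

```text
clock: 9.7
eef_pos: [521.7, 62.1, 290.4]
tool_rot: [-2.514, -0.003, -3.064]
force: [-0.7, 2.2, 1.6]
width: -0.0
gripper_force: 1.2
```

Run:
```python
from h import *
go(*[(P(t),-36+(70-t)*.5) for t in (67,64,61,58,55,52,49,46,43,40)])
S=get_image("scene");T=get_image("top")
o=np.hstack([S["pixels"][30:230,170:400,::-1],T["pixels"][60:260,110:300,::-1]]); cv2.imwrite("pics/s6.png",cv2.resize(o,None,fx=1.9,fy=1.9))
```

```text
now box [ 41.   63.1 290.4] z axis [ 0.   -0.59 -0.81] F [-0.7  2.2  1.6] w 0 t 9.7
(40, np.float64(52.2), np.float64(287.3)) -34.5 d cm [ 0.1  -0.69  0.89] a [-0.026  0.     0.004]
(40, np.float64(42.5), np.float64(284.0)) -33.0 d cm [ 0.11 -1.29  1.73] a [-0.052  0.     0.004]
(40, np.float64(33.0), np.float64(280.2)) -31.5 d cm [ 0.11 -1.83  2.59] a [-0.078 -0.     0.004]
(40, np.float64(23.6), np.float64(276.0)) -30.0 d cm [ 0.11 -2.34  3.49] a [-0.104 -0.     0.004]
(40, np.float64(14.5), np.float64(271.2)) -28.5 d cm [ 0.11 -2.8   4.41] a [-0.13  -0.     0.004]
(40, np.float64(5.7), np.float64(266.0)) -27.0 d cm [ 0.11 -3.21  5.35] a [-0.157 -0.     0.004]
(40, np.float64(-2.8), np.float64(260.3)) -25.5 d cm [ 0.12 -3.56  6.31] a [-0.183 -0.     0.004]
(40, np.float64(-11.1), np.float64(254.2)) -24.0 d cm [ 0.12 -3.87  7.29] a [-0.209 -0.     0.004]
(40, np.float64(-19.0), np.float64(247.6)) -22.5 d cm [ 0.12 -4.12  8.29] a [-0.235 -0.     0.004]
(40, np.float64(-26.5), np.float64(240.7)) -21.0 d cm [ 0.12 -4.33  9.28] a [-0.261 -0.     0.004]
```

View pics/s6.png

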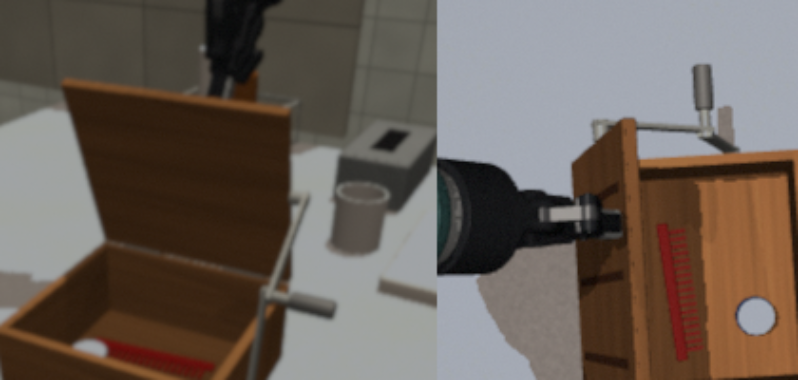

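The lid is moving forward (its edge is now near crop x 630), the knee is folding to the front, and the force is about 3 N. I'll continue along the arc.

Emit:
send_rows(
  series=[
    {"ax":-0.03,"ay":0,"az":0,"dx":0.1,"dy":-0.7,"dz":0.9,"hand":1},
    {"ax":-0.05,"ay":0,"az":0,"dx":0.1,"dy":-1.3,"dz":1.7,"hand":1},
    {"ax":-0.08,"ay":0,"az":0,"dx":0.1,"dy":-1.8,"dz":2.6,"hand":1},
    {"ax":-0.1,"ay":0,"az":0,"dx":0.1,"dy":-2.3,"dz":3.5,"hand":1},
    {"ax":-0.13,"ay":0,"az":0,"dx":0.1,"dy":-2.8,"dz":4.4,"hand":1},
    {"ax":-0.16,"ay":0,"az":0,"dx":0.1,"dy":-3.2,"dz":5.4,"hand":1},
    {"ax":-0.18,"ay":0,"az":0,"dx":0.1,"dy":-3.6,"dz":6.3,"hand":1},
    {"ax":-0.21,"ay":0,"az":0,"dx":0.1,"dy":-3.9,"dz":7.3,"hand":1},
    {"ax":-0.23,"ay":0,"az":0,"dx":0.1,"dy":-4.1,"dz":8.3,"hand":1},
    {"ax":-0.26,"ay":0,"az":0,"dx":0.1,"dy":-4.3,"dz":9.3,"hand":1},
  ],
)

```text
clock: 10.8
eef_pos: [526.8, -28.2, 240.0]
tool_rot: [-2.772, -0.004, -3.065]
force: [-0.5, 0.9, 1.2]
width: -0.2
gripper_force: 0.6
```

Run:
```python
from h import *
go(*[(P(t),-21+(40-t)*.5) for t in (37,34,31,28,25,22,19,16,13,10)]);print(read_state()["qpos"].round(2))
```

```text
now box [ 39.4 -27.4 240. ] z axis [-0.   -0.36 -0.93] F [-0.5  0.9  1.2] w 0 t 10.8
(40, np.float64(-33.7), np.float64(233.3)) -19.5 d cm [-0.06 -0.35  0.85] a [-0.029 -0.003  0.004]
(40, np.float64(-40.5), np.float64(225.6)) -18.0 d cm [-0.06 -0.7   1.82] a [-0.055 -0.003  0.004]
(40, np.float64(-46.8), np.float64(217.6)) -16.5 d cm [-0.06 -1.    2.79] a [-0.081 -0.003  0.004]
(40, np.float64(-52.8), np.float64(209.2)) -15.0 d cm [-0.06 -1.26  3.79] a [-0.108 -0.003  0.004]
(40, np.float64(-58.3), np.float64(200.5)) -13.5 d cm [-0.07 -1.46  4.8 ] a [-0.134 -0.003  0.004]
(40, np.float64(-63.3), np.float64(191.6)) -12.0 d cm [-0.07 -1.6   5.81] a [-0.16  -0.003  0.004]
(40, np.float64(-67.9), np.float64(182.4)) -10.5 d cm [-0.07 -1.7   6.84] a [-0.186 -0.003  0.004]
(40, np.float64(-71.9), np.float64(173.0)) -9.0 d cm [-0.07 -1.73  7.86] a [-0.212 -0.003  0.004]
(40, np.float64(-75.5), np.float64(163.4)) -7.5 d cm [-0.08 -1.72  8.88] a [-0.239 -0.003  0.004]
(40, np.float64(-78.6), np.float64(153.6)) -6.0 d cm [-0.08 -1.66  9.91] a [-0.265 -0.003  0.004]
[-0.38  0.48  0.2   1.88  0.36  0.87  1.21]
```

Emit:
send_rows(
  series=[
    {"ax":-0.03,"ay":0,"az":0,"dx":0,"dy":-0.35,"dz":0.9,"hand":1},
    {"ax":-0.05,"ay":0,"az":0,"dx":0,"dy":-0.7,"dz":1.8,"hand":1},
    {"ax":-0.08,"ay":0,"az":0,"dx":0,"dy":-1,"dz":2.8,"hand":1},
    {"ax":-0.11,"ay":0,"az":0,"dx":0,"dy":-1.25,"dz":3.8,"hand":1},
    {"ax":-0.13,"ay":0,"az":0,"dx":0,"dy":-1.45,"dz":4.8,"hand":1},
    {"ax":-0.16,"ay":0,"az":0,"dx":0,"dy":-1.6,"dz":5.8,"hand":1},
    {"ax":-0.19,"ay":0,"az":0,"dx":0,"dy":-1.7,"dz":6.8,"hand":1},
    {"ax":-0.21,"ay":0,"az":0,"dx":0,"dy":-1.7,"dz":7.9,"hand":1},
    {"ax":-0.24,"ay":0,"az":0,"dx":0,"dy":-1.7,"dz":8.9,"hand":1},
    {"ax":-0.26,"ay":0,"az":0,"dx":0,"dy":-1.7,"dz":9.9,"hand":1},
  ],
)

```text
clock: 11.8
eef_pos: [530.1, -80.0, 153.6]
tool_rot: [-3.032, -0.004, -3.066]
force: [0.9, 0.7, -0.2]
width: 0.0
gripper_force: 0.3
```

Run:
```python
from h import *
go(*[(P(t,c=c),-6) for t,c in ((7,7),(4,5),(1,3),(0,1),(0,0),(0,-2))]);print(read_state()["qpos"].round(2))
S=get_image("scene");T=get_image("top")
o=np.hstack([S["pixels"][60:300,120:400,::-1],T["pixels"][60:300,170:400,::-1]]); cv2.imwrite("pics/s7.png",cv2.resize(o,None,fx=1.55,fy=1.55))
```

```text
now box [ 38.9 -79.3 153.6] z axis [-0.   -0.11 -0.99] F [ 0.9  0.7 -0.2] w 0 t 11.8
(40, np.float64(-81.2), np.float64(142.6)) -6 d cm [-0.12 -0.07  1.12] a [-0.005 -0.004  0.002]
(40, np.float64(-83.3), np.float64(130.6)) -6 d cm [-0.12 -0.14  2.33] a [-0.005 -0.004  0.002]
(40, np.float64(-84.7), np.float64(118.4)) -6 d cm [-0.13 -0.15  3.56] a [-0.005 -0.004  0.002]
(40, np.float64(-85.0), np.float64(113.0)) -6 d cm [-0.13 -0.12  4.1 ] a [-0.005 -0.004  0.002]
(40, np.float64(-85.0), np.float64(112.0)) -6 d cm [-0.13 -0.11  4.2 ] a [-0.005 -0.004  0.002]
(40, np.float64(-85.0), np.float64(110.0)) -6 d cm [-0.13 -0.09  4.4 ] a [-0.005 -0.004  0.002]
[0.   0.57 0.03 1.93 0.15 0.64 1.56]
```

View pics/s7.png

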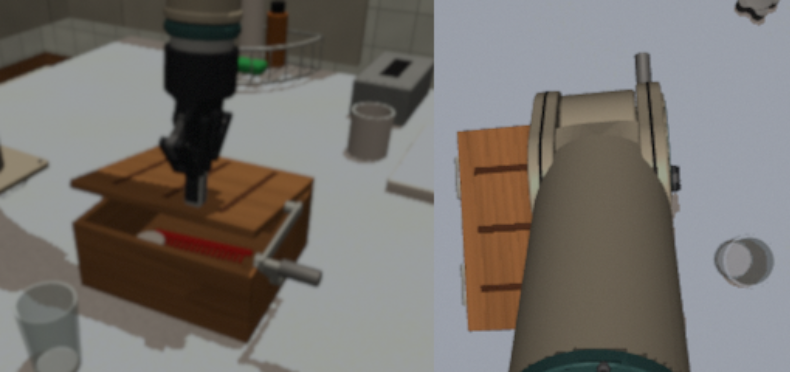

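The lid is nearly down with the finger on top, and the tumbler is standing. I'll close the last stretch slowly.

Emit:
send_rows(
  series=[
    {"ax":0,"ay":0,"az":0,"dx":0,"dy":0,"dz":0.6,"hand":1},
    {"ax":0,"ay":0,"az":0,"dx":0,"dy":0,"dz":1.2,"hand":1},
    {"ax":0,"ay":0,"az":0,"dx":0,"dy":-0.1,"dz":1.7,"hand":1},
    {"ax":0,"ay":0,"az":0,"dx":0,"dy":-0.1,"dz":2.2,"hand":1},
    {"ax":0,"ay":0,"az":0,"dx":0,"dy":-0.1,"dz":2.6,"hand":1},
    {"ax":0,"ay":0,"az":0,"dx":0,"dy":-0.1,"dz":3,"hand":1},
    {"ax":0,"ay":0,"az":0,"dx":0,"dy":-0.1,"dz":3.3,"hand":1},
    {"ax":0,"ay":0,"az":0,"dx":0,"dy":-0.1,"dz":3.6,"hand":1},
    {"ax":0,"ay":0,"az":0,"dx":0,"dy":-0.1,"dz":3.8,"hand":1},
    {"ax":0,"ay":0,"az":0,"dx":0,"dy":-0.1,"dz":4,"hand":1},
  ],
)

```text
clock: 12.9
eef_pos: [531.1, -84.1, 114.6]
tool_rot: [-3.032, -0.003, -3.065]
force: [0.7, 0.6, 1.5]
width: -0.0
gripper_force: 0.3
```

Emit:
send_rows(
  series=[
    {"ax":0,"ay":0,"az":0,"dx":0,"dy":0,"dz":0.1,"hand":1},
    {"ax":0,"ay":0,"az":0,"dx":0,"dy":0,"dz":0.2,"hand":1},
    {"ax":0,"ay":0,"az":0,"dx":0,"dy":0,"dz":0.3,"hand":1},
    {"ax":0,"ay":0,"az":0,"dx":0,"dy":0,"dz":0.4,"hand":1},
    {"ax":0,"ay":0,"az":0,"dx":0,"dy":0,"dz":0.4,"hand":1},
  ],
)

```text
clock: 13.4
eef_pos: [531.2, -84.3, 112.4]
tool_rot: [-3.032, -0.003, -3.065]
force: [-3.8, 2.4, 15.3]
width: -0.2
gripper_force: 7.5
```

Force is 15 N at z 112.4, so the lid is seated on the rim. I'll retreat upward.

Emit:
send_rows(
  series=[
    {"ax":0,"ay":0,"az":0,"dx":0,"dy":0,"dz":0.1,"hand":1},
    {"ax":0,"ay":0,"az":0,"dx":0,"dy":0,"dz":0.1,"hand":1},
    {"ax":0,"ay":0,"az":0,"dx":0,"dy":0,"dz":-1,"hand":1},
    {"ax":0,"ay":0,"az":0,"dx":0,"dy":0,"dz":-4,"hand":1},
    {"ax":0,"ay":0,"az":0,"dx":0,"dy":2,"dz":-8,"hand":1},
    {"ax":0,"ay":0,"az":0,"dx":0,"dy":5,"dz":-12,"hand":1},
    {"ax":0,"ay":0,"az":0,"dx":0,"dy":9,"dz":-15,"hand":1},
    {"ax":0,"ay":0,"az":0,"dx":0,"dy":13,"dz":-17,"hand":1},
    {"ax":0,"ay":0,"az":0,"dx":0,"dy":17,"dz":-18,"hand":1},
    {"ax":0,"ay":0,"az":0,"dx":0,"dy":20,"dz":-18,"hand":1},
  ],
)

```text
clock: 14.4
eef_pos: [515.0, 136.7, 269.4]
tool_rot: [-3.034, -0.0, -3.062]
force: [0.4, 0.4, -0.2]
width: 0.2
gripper_force: 0.0
```

Run:
```python
from h import *
go()
S=get_image("scene");T=get_image("top")
print([ (proj(S,W(np.array(p))).round(1)-[100,100],) for p in ((120,-110,112),(-120,-110,112),(120,-110,100))])
o=np.hstack([S["pixels"][100:320,100:380,::-1],T["pixels"][60:280,170:400,::-1]]); cv2.imwrite("pics/s8.png",cv2.resize(o,None,fx=1.55,fy=1.55))
```

```text
now box [ 39.8 137.9 269.4] z axis [ 0.   -0.11 -0.99] F [ 0.4  0.4 -0.2] w 0 t 14.4
[(array([180.8, 133.2]),), (array([64.6, 98. ]),), (array([180.6, 138.9]),)]
```

View pics/s8.png

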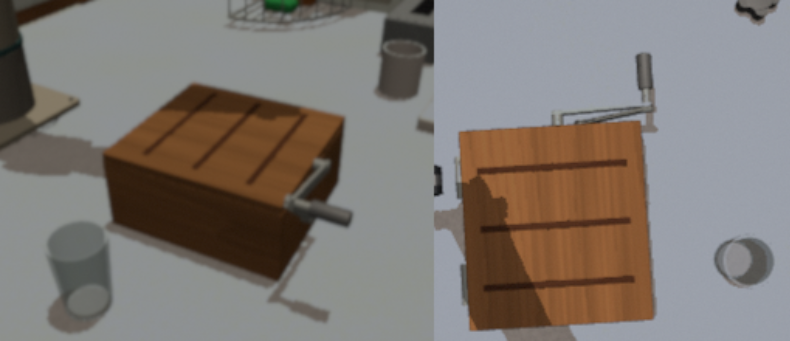

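The lid is fully shut: its front-left corner is at about (106,152), predicted (100,152). The tumbler is still at top-view pixel (370.6,229) and the arm is clear.

```bash
python3 -c "
from cell import *
print(finish_job())"
```

```text
the job is handed in; nothing more can be done
None
```

The job is handed in: I lifted the stay about 41 mm, well past centre, released it, then lowered the lid gently until it was fully shut; the tumbler is where it was and the arm is clear (14.4 s of the 48 s allowed).

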